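# Complete the vial set

### The job

One of the three brown-stoppered glass vials has been left out on the bench among the other containers. Put it upright into the one empty well of the grey three-well holder, leaving the two vials already there in their wells and the other containers and tubes standing where they are.

Things in the scene. Friction and masses are not known exactly. Their poses are not given: they have to be found in the camera images.
- vial_a_mid (a point): glass vial with a brown ribbed stopper, 21 mm in diameter and 72 mm tall, loose, about 20 g; the three vials are alike, and any one of them may be the one left on the bench. The point is its centre, 36 mm above its underside; z points up its axis. Glass body 0 to 58 mm above the underside, stopper 58 to 72 mm (20 mm wide); the clear glass below the stopper is hardly visible, so the stopper can seem to float
- vial_b_mid (a point): glass vial with a brown ribbed stopper, 21 mm in diameter and 72 mm tall, loose, about 20 g; the three vials are alike, and any one of them may be the one left on the bench. The point is its centre, 36 mm above its underside; z points up its axis. Glass body 0 to 58 mm above the underside, stopper 58 to 72 mm (20 mm wide); the clear glass below the stopper is hardly visible, so the stopper can seem to float
- vial_c_mid (a point): glass vial with a brown ribbed stopper, 21 mm in diameter and 72 mm tall, loose, about 20 g; the three vials are alike, and any one of them may be the one left on the bench. The point is its centre, 36 mm above its underside; z points up its axis. Glass body 0 to 58 mm above the underside, stopper 58 to 72 mm (20 mm wide); the clear glass below the stopper is hardly visible, so the stopper can seem to float
- holder: grey three-well vial holder, a flat plate 54 x 172 x 15 mm fixed to the bench, with a small screwed tab at each end (220 mm over all). Origin at the centre of its underside; its y axis runs along the row of wells, 60 mm from well to well, z up
- well_0 (a point): left through well of the holder: the point is its centre at the level of the bench (z = 0). Round, 37 mm across, 15 mm deep; a vial in it stands on the bench. Two of the three wells hold a vial at the start; which one is empty varies. Left is the +y end of the holder
- well_1 (a point): middle through well of the holder: the point is its centre at the level of the bench (z = 0). Round, 37 mm across, 15 mm deep; a vial in it stands on the bench. Two of the three wells hold a vial at the start; which one is empty varies. Left is the +y end of the holder
- well_2 (a point): right through well of the holder: the point is its centre at the level of the bench (z = 0). Round, 37 mm across, 15 mm deep; a vial in it stands on the bench. Two of the three wells hold a vial at the start; which one is empty varies. Left is the +y end of the holder
- jar_mid (a point): wide screw-cap container, 42 mm in diameter, 88 mm tall. Bystander, loose: leave it standing. The point is half-way up.
- bottle_a_mid (a point): narrow screw-cap container, 26 mm in diameter, 83 mm tall. Bystander, loose: leave it standing. The point is half-way up.
- tube_a_mid (a point): slim whitish plugged tube, no coloured cap, 14 mm in diameter, 79 mm tall. Bystander, loose: leave it standing. The point is half-way up.
- tube_b_mid (a point): slim whitish plugged tube, no coloured cap, 14 mm in diameter, 79 mm tall. Bystander, loose: leave it standing. The point is half-way up.
Not all that is in view belongs to the job. There is more than one size of the holder; the job needs the smaller.

How it is judged:
By the outcome, as a careful person would: the job done as asked, in the order asked, and still so for the second after the job is handed in, with the robot touching nothing.
It also fails if it takes over 40 s, if anything falls off the work surface, if the arm or the gripper's body presses on something with over 40 N, if the wrist force passes 120 N, or if a joint passes its speed limit or range.

### The arm

A 6-joint arm with a two-finger parallel gripper is mounted at the origin on a cart in front of the work surface, level with it; the furniture and walls round the work are solid. World frame = base frame: x ahead of the robot, y to its left, z up, the work surface at z = 0. Lengths are in mm, angles in degrees, forces in N, time in s.
With the tool pointing down it reaches from about 350 to 925 mm from the base axis. Payload 6.4 kg.
Tool frame: the origin (TCP) lies on the centre line of the jaws, within the pads' length; the fingertips stand 14 mm ahead of it and the grasp point (between the pads) lies 5 mm behind it; z points along the fingers, y is the line along which they close (so a half turn about z gives the same grasp; the last joint's range is limited). The gripper opens to 94 mm and grips with 3 to 60 N. Pads are 16 mm wide; open, the fingers measure 119 mm over their backs; the gripper's body (75 mm by 177 mm) begins 78 mm behind the grasp point.
Start: joints at [54.139, 14.043, 89.255, -0, 76.702, -9.975], TCP at [283.78, 584.793, 219.455] pointing down, gripper open.
Joint ranges: [-179.41, 179.41], [-58.25, 129.5], [7.25, 145.43], [-54.29, 234.29], [11.92, 165.04], [-157.13, 157.13]. Speed limits (degrees/s): [147.25, 147.25, 180, 180, 180, 180].

### API

Orientations are given as [roll, pitch, yaw] about the fixed x, y, z axes, in that order (R = Rz(yaw) Ry(pitch) Rx(roll)).
In Python, from station import * gives the robot as it stands. Calls block until the motion is done:
- reach(position, orientation): joint-space move of the TCP to a pose.
- movel(position, vel=150, rotation=None, contact_N=None): straight line of the TCP; rotation=None keeps the orientation; vel is the mean speed in mm/s. With contact_N (N) it stops when the force on the tool has changed by that much, and returns True; else False.
- movej(angles): joint-space move.
- open_gripper() and clamp(): open the fingers fully, or close them until they stop; the grip force is fixed at half the most.
- hold(seconds).
- solve_ik(position, orientation): joint angles nearest the present ones, or None.
- state(): the state.
- get_image(name): name is "scene" or "top" or "wrist"; returns the picture (384x512x3 uint8, red, green, blue); there is no depth.
- camera_params(name): a dict with "vfov" (degrees; the focal length in pixels is half the picture's height over the tangent of half this angle, whatever the lens; pixels are square), "cx", "cy" (the principal point, pixels), "R" (3x3) and "t" (3): a world point X has camera coordinates R X + t; the wrist camera has in their place "hand_eye" (4x4, takes a point from camera to tool coordinates, whose origin is the TCP and whose axes are the flange's). Camera axes: x right, y down, z forward; pixel columns grow to the right and rows downward; lengths in mm; the calibration is good to about 2 mm. A picture is of the moment at which its call begins: read the wrist's pose just before it. camera_params takes no time and is no camera call.
A pose or a line that the arm cannot do raises PlanningError and nothing moves.
- finish_job(): hands the job in; it is judged then, once.
Trained networks look in the newest picture that a camera, given by its name, has taken for a name from the list of things; names that differ only in an ending like _2 or _b are one class to them, and where a whole thing is asked for, a point or a joint stands for the part that bears it (a point fixed in the world has none). Each returns a list of dicts, best first, with "confidence" (0 to 1); they miss things now and then, are a little off and sometimes report something else, mostly with a low value. They report only what shows in the picture. A call takes as long as a camera call. They do not tell look-alikes from the thing itself.
- find_in(camera, target): "centre" ([column, row] in pixels, amid what is visible of it).
- trace(camera, target): "mask" (384x512 bool, what is visible of it) and "centre" ([column, row] in pixels, amid what is visible of it).
The state is a dict: "time_s": time; "q": joint angles; "qvel": joint speeds; "tau": joint torques, N m; "position": TCP position; "tcp_rot": TCP orientation; "force": force on the tool from outside, world axes, zero at the start; "moment": the same for the moment, N m; "grip_width": finger opening in mm; "finger_force": force on a finger pad.
Only numpy, scipy, OpenCV 4.12 (cv2) and the standard library are available. Lean on these libraries where they do the work, as an engineer would, in place of code of your own. Each camera call takes 0.05 s, during which the arm holds its last target. There are 200 camera calls.

## Working session

There is one attempt and no reset: what is moved stays moved. The work goes in short steps, each a Python script; the robot and the scene stay as the last script left them, time stands still between calls to the robot, and variables do not carry over. Pictures are saved under pics/ and viewed, at most 10 in all, crops included, and the job is handed in when it is done.

```bash
mkdir -p pics; cat > h.py <<'E'
from station import *
import numpy as np, cv2
def save(n,im,s=1): cv2.imwrite('pics/'+n,cv2.resize(im[...,::-1],None,fx=s,fy=s,interpolation=cv2.INTER_CUBIC))
def ray(cam,px,z,pose=None):
    p=camera_params(cam); f=192/np.tan(np.radians(p['vfov']/2))
    d=np.array([(px[0]-p['cx'])/f,(px[1]-p['cy'])/f,1])
    if 'R' in p:
        R=np.array(p['R']);o=-R.T@np.array(p['t']);d=R.T@d
    else:
        from scipy.spatial.transform import Rotation as Q
        H=np.array(p['hand_eye']);R=Q.from_euler('xyz',pose['tcp_rot'],degrees=True).as_matrix()
        o=np.array(pose['position'])+R@H[:3,3];d=R@H[:3,:3]@d
    return o+d*(z-o[2])/d[2]
E
python3 - <<'E'
from h import *
print(state())
for c in ('scene','top'):
    save(c+'1.png',get_image(c),1.5)
    print({k:v for k,v in camera_params(c).items()})
    for t,z in (('vial_a_mid',36),('holder',8),('jar_mid',44),('bottle_a_mid',41),('tube_a_mid',40)):
        for r in find_in(c,t): print(c,t,np.round(r['centre']),round(r['confidence'],2),np.round(ray(c,r['centre'],z)))
E
```

```text
{'time_s': 0.0, 'q': array([ 5.41385402e+01,  1.40802900e+01,  8.93221378e+01,  8.39132328e-04,
        7.67008697e+01, -9.97589571e+00]), 'qvel': array([ 0.07145879,  0.09421003, -0.049165  ,  0.0236206 ,  0.05044323,
       -0.05345305]), 'tau': array([-3.91528902e-04, -4.15834987e+01, -3.14601016e+01,  6.86037191e-02,
        3.33229755e-02, -1.35064915e-04]), 'position': array([283.4456748 , 584.33314745, 218.41409469]), 'tcp_rot': array([-1.79898406e+02, -1.86985626e-02,  1.54114226e+02]), 'force': array([-0.46112168, -0.24932794,  0.40076981]), 'moment': array([-0.02983442,  0.01021486,  0.02466701]), 'finger_force': 0.0, 'grip_width': 94.0946275603789}
{'vfov': 43.64308432223067, 'cx': 247.58907252968308, 'cy': 187.2157617332262, 'R': array([[ 0.85261596, -0.52226709,  0.01682601],
       [-0.38582745, -0.65093709, -0.65377219],
       [ 0.35239637,  0.55092467, -0.75650433]]), 't': array([-508.13076754,  168.15444785, 1447.75939417])}
scene holder [261. 223.] 0.75 [ 509. -222.    8.]
scene holder [327. 308.] 0.6 [ 508. -560.    8.]
scene jar_mid [174. 134.] 0.66 [439. 242.  44.]
scene bottle_a_mid [261. 225.] 0.57 [ 490. -248.   41.]
scene tube_a_mid [205. 172.] 0.66 [448.  31.  40.]
{'vfov': 49.471351808194896, 'cx': 254.69161909160317, 'cy': 191.47068380148656, 'R': array([[ 0.09695033, -0.99527679,  0.00497451],
       [-0.975057  , -0.09598098, -0.20012868],
       [ 0.19966089,  0.01455212, -0.97975699]]), 't': array([-132.5157068 ,  515.88441988, 1423.94978207])}
top vial_a_mid [283. 202.] 0.27 [ 502. -187.   36.]
top holder [288. 197.] 0.88 [ 526. -206.    8.]
top holder [383. 209.] 0.7 [ 517. -552.    8.]
top jar_mid [163. 204.] 0.43 [452. 238.  44.]
top bottle_a_mid [182. 173.] 0.64 [570. 187.  41.]
top bottle_a_mid [288. 196.] 0.53 [ 525. -200.   41.]
```

View pics/scene1.png

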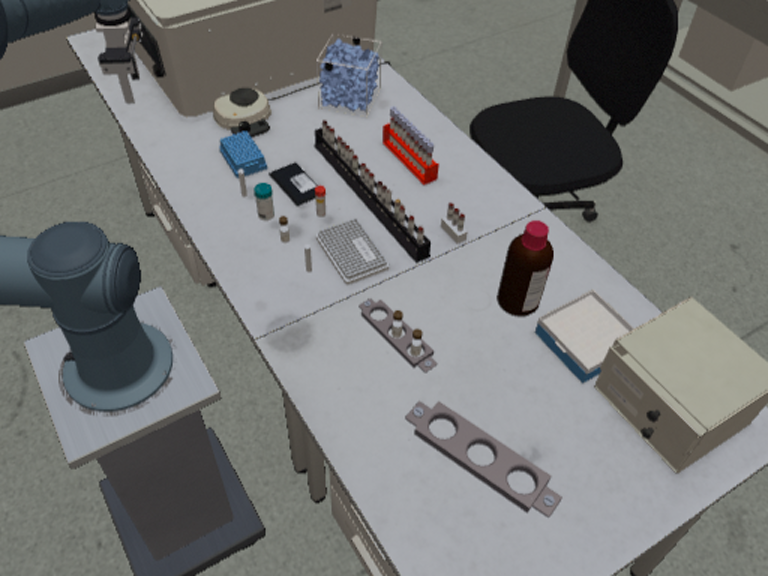

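View pics/top1.png

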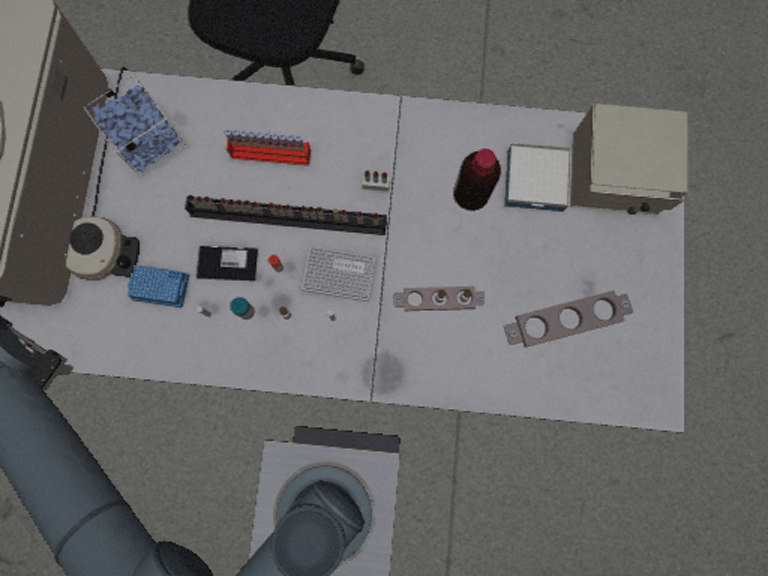

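Scene view: the loose brown-stoppered vial is at about (189,147) in scene and (189,208) in top, beside the teal jar. Other candidates are the vials in the black rack (scene ~(250,125)), the small three-tube rack (303,143), and the red-cap bottle (213,130). Only the one at (189,147) stands loose with a brown stopper. The smaller holder is at top (288,198), and its left well, top (277,199), is empty. The larger holder at top (383,209) is the decoy.

```bash
python3 - <<'E'
from h import *
im=get_image('scene'); save('crop1.png',im[105:195,145:235],6)
im=get_image('top')
print('vial',ray('scene',(189,147),66),ray('top',(189.5,207.5),66))
for n,s,t in (('w0',(252.5,210),(276.7,199)),('jar',(176,126),(160.5,204.5))):
    z=15 if n=='w0' else 80
    print(n,ray('scene',s,z),ray('top',t,z))
for n,s,t,z in (('va',(266,210),(293.5,196),70),('vb',(278.5,223),(309.5,195),70),('tab0',(245.5,202),(266,199.5),8),('tab1',(286,243),(320.5,198),8),
  ('tubeA',(161,115),(134,204),75),('tubeB',(205,165),(221.5,210),75),('red',(213.5,126),(182.5,172.5),80)):
    print(n,ray('scene',s,z).round(),ray('top',t,z).round())
E
```

```text
vial [445.532122   138.09112998  66.        ] [444.70934002 138.41452475  66.        ]
w0 [ 509.80098478 -170.03842265   15.        ] [ 514.08670047 -163.08694665   15.        ]
jar [448.36746375 241.3521607   80.        ] [443.25284428 236.87110668  80.        ]
va [ 521. -227.   70.] [ 520. -218.   70.]
vb [ 526. -287.   70.] [ 529. -274.   70.]
tab0 [ 511. -126.    8.] [ 510. -125.    8.]
tab1 [ 533. -325.    8.] [ 535. -322.    8.]
tubeA [430. 327.  75.] [437. 329.  75.]
tubeB [449.  28.  75.] [445.  26.  75.]
red [561. 175.  80.] [563. 176.  80.]
```

View pics/crop1.png

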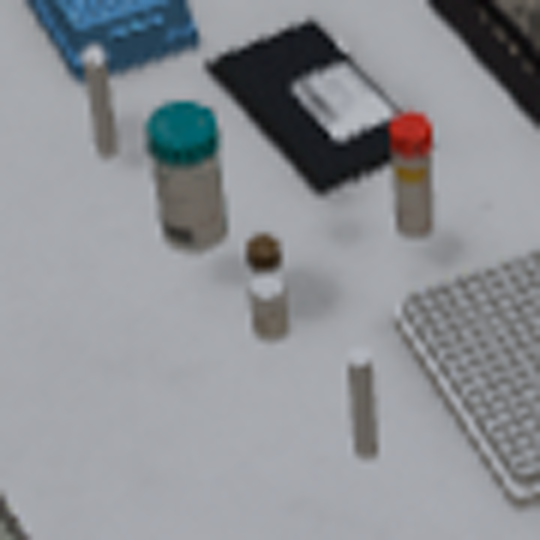

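The crop confirms it: brown stopper over a glass vial, standing alone between the teal jar and a slim tube. Both cameras put it at (445,138). I'll go above it and look from close by.

```bash
python3 - <<'E'
from h import *
print(np.round(camera_params('wrist')['hand_eye'],2))
reach([445,138,220],[180,0,90]); s=state(); print(s['time_s'],s['position'],s['tcp_rot'],s['q'])
im=get_image('wrist'); save('w1.png',im)
for r in trace('wrist','vial_a_mid'): print(r['confidence'],r['centre'],r['mask'].sum(),ray('wrist',r['centre'],40,s))
E
```

```text
[[  -0.     -0.97   -0.25   73.72]
 [   1.     -0.     -0.     -0.24]
 [   0.     -0.25    0.97 -165.1 ]
 [   0.      0.      0.      1.  ]]
2.4333 [445.08252364 138.56585344 220.12866154] [ 1.79988131e+02 -1.07335087e-02  9.00644755e+01] [ 3.30870266e+00 -1.16631973e+01  1.15303302e+02  1.03367004e-02
  7.63474385e+01  3.24178956e+00]
0.5 [366.4, 147.8] 1018 [567.73646318 173.65934399  40.        ]
```

View pics/w1.png

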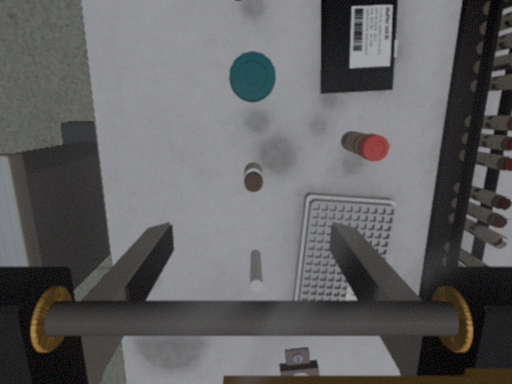

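Wrist view: brown stopper at (254,183), teal jar at (252,77), slim tube at (257,270). The network's hit at (366,148) is the red-capped bottle, so I reject it.

```bash
python3 - <<'E'
from h import *
s=state(); p=ray('wrist',(254,183),72,s); print(p)
assert np.linalg.norm(p[:2]-[445,138])<12
x,y=(p[:2]+[445.1,138.2])/2
movel([x,y,120],vel=200); print(movel([x,y,40],vel=100,contact_N=6))
clamp(); s=state(); print(s['grip_width'],s['finger_force'],s['position'],s['force'])
if 18<s['grip_width']<24:
    movel([s['position'][0],s['position'][1],190],vel=150)
    reach([511,-165,190],[180,0,90]); s=state(); print(s['time_s'],s['position'],s['tcp_rot'],s['grip_width'])
    save('w2.png',get_image('wrist')); save('s2.png',get_image('scene')[150:270,200:320],5)
E
```

```text
[446.8968234  142.13591411  72.        ]
False
20.400888625804654 29.999883770942688 [445.97552887 140.16030658  39.96653026] [ 0.32690469 -0.65335507  0.53240826]
7.5917 [ 510.90140382 -163.99135834  189.68391474] [-1.79971563e+02 -3.81991301e-02  9.00548004e+01] 20.470607428517912
```

View pics/w2.png

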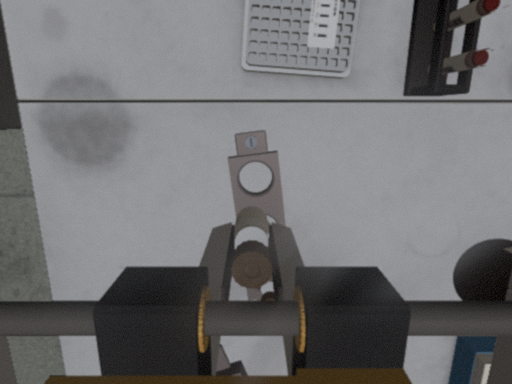

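View pics/s2.png

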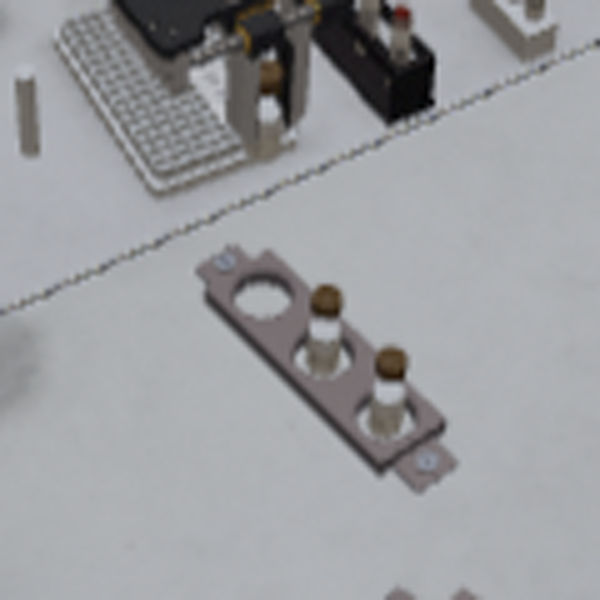

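The vial is held upright. The empty well's rim centre is at wrist (255,177) and scene (252.5,209); the other two wells each hold a vial. Now I'll place it.

```bash
python3 - <<'E'
from h import *
s=state(); c=[ray('wrist',(255,177),15,s),ray('scene',(252.5,209.3),15),ray('top',(276.7,199),15)]; print(np.round(c,1))
p=(np.array(c)[:, :2]).mean(0)
# tabs: ray estimates (511,-125.5) and (534,-323); centre + 60 mm along the row
a,b=np.array([510.5,-125.5]),np.array([534,-323.5]); q=(a+b)/2+60*(a-b)/np.linalg.norm(a-b); print('mean',p,'from tabs',q)
t=(p+q)/2; print(t, state()['position'])
assert np.linalg.norm(p-q)<8
movel([*t,90],vel=150); s=state()
im=get_image('wrist'); save('w3.png',im[100:384,120:400],2)
print(s['position'],s['force'],s['grip_width'])
E
```

```text
[[ 514.2 -159.5   15. ]
 [ 511.3 -167.6   15. ]
 [ 514.1 -163.1   15. ]]
mean [ 513.18872881 -163.39461893] from tabs [ 515.17842086 -164.91818425]
[ 514.18357483 -164.15640159] [ 511.07181781 -163.65023012  189.9065275 ]
[ 514.86845257 -164.37327954   90.92222966] [0.31243672 0.34540659 0.87478793] 20.401340782216735
```

View pics/w3.png

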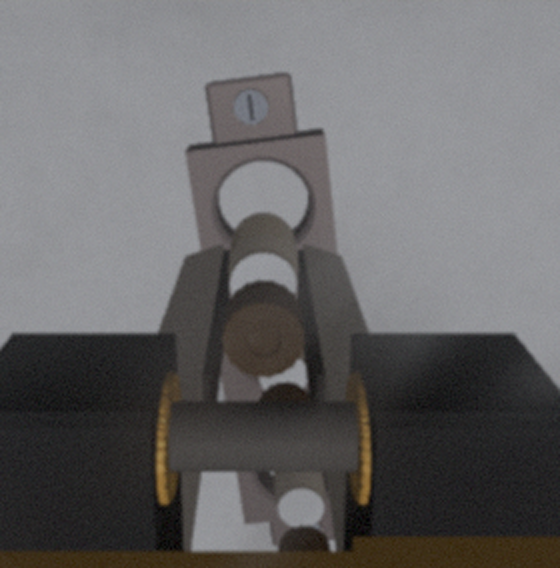

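Close view: the well's rim centre is at wrist about (251.5,201.5), straight ahead of the vial's foot in x.

```bash
python3 - <<'E'
from h import *
s=state(); c=ray('wrist',(251.5,201.5),15,s); print(c)
t=(np.array([514.2,-164.2])+c[:2])/2; print(t)
assert np.linalg.norm(c[:2]-[514.2,-164.2])<9
movel([*t,62],vel=80)
print(movel([*t,40.5],vel=30,contact_N=5)); s=state(); print(s['position'],s['force'])
if s['position'][2]<44:
    open_gripper(); hold(.3); movel([*t,130],vel=120); reach([*(t+[-60,120]),260],[180,0,90]); hold(.5)
    print(state()['time_s'])
    a=get_image('scene')[150:270,200:320]; b=get_image('top')[160:240,120:340]
    save('s4.png',a,5); save('t4.png',b,3)
E
```

```text
[ 514.55765041 -160.11180845   15.        ]
[ 514.3788252  -162.15590422]
False
[ 514.47347147 -162.2193325    40.54206857] [ 0.37198365  0.44548532 -0.40694541]
13.6
```

View pics/s4.png

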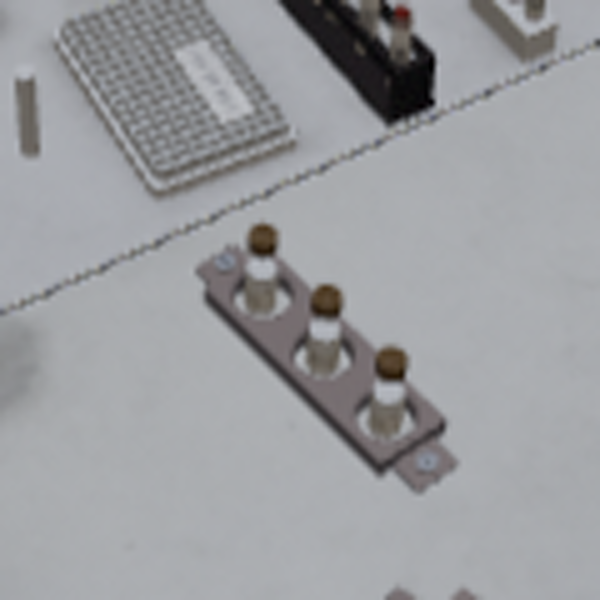

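View pics/t4.png

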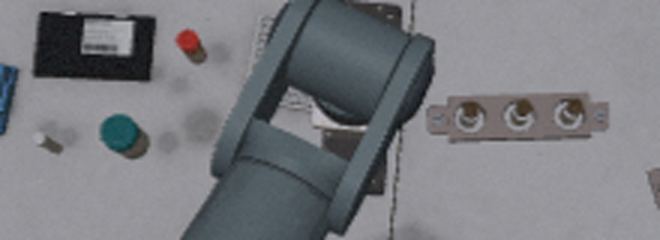

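All three vials stand upright in their wells (scene crop (263,270), (325,330), (390,390)). The jar, bottle and tubes that show are still standing.

```bash
python3 -c "
from h import *
print(finish_job())"
```

```text
the job is handed in; nothing more can be done
None
```

The loose vial now stands upright in the holder's left well (well_0), the one that was empty; the other two vials are still in their wells, the bystanders looked undisturbed, and I handed the job in at about 14 s.

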